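Fit a filter cell in the illuminator port and lock it with the slim ring

ROBOT

A 6-joint arm with a two-finger parallel gripper is mounted at the origin on the work surface. World frame = base frame: x ahead of the robot, y to its left, z up, the work surface at z = 0. Lengths are in m, angles in rad, forces in N, time in s.
With the tool pointing down it reaches from about 0.25 to 0.775 m from the base axis. Payload 4 kg.
Tool frame: the origin (TCP) lies at the very end of the fingers, on their centre line; the grasp point (between the pads) lies 19 mm behind it; z points along the fingers, y is the line along which they close (so a half turn about z gives the same grasp; the last joint's range is limited). The gripper opens to 94 mm and grips with 3 to 60 N. Pads are 16 mm wide; open, the fingers measure 119 mm over their backs; the gripper's body (75 mm by 177 mm) begins 78 mm behind the grasp point.
Start: joints at [1.215, 0.087, 1.371, -0, 1.684, -0.103], TCP at [0.138, 0.533, 0.178] pointing down, gripper open.
Joint ranges: [-3.1, 3.1], [-0.76, 2.03], [0.27, 2.55], [-1.08, 4.22], [0.17, 2.65], [-2.57, 2.57]. Speed limits (rad/s): [2.79, 2.79, 3.14, 3.14, 3.14, 3.14].

INTERFACE

Orientations are given as [roll, pitch, yaw] about the fixed x, y, z axes, in that order (R = Rz(yaw) Ry(pitch) Rx(roll)).
In Python, from bench import robot gives the robot as it stands. The module is installed in compiled form; this text tells all that it offers.
- The arm moves only by the tool move_arm, never from a script. Its argument "deltas" is one flat list of numbers, 7 for each row, row after row: the turn, a rotation vector about the tool's x, y, z in rad, then the shift along the tool's x, y, z in cm, then the closure, from -1 (fully open) to 1 (shut). A call has 1 to 8 rows; each row is the pose to reach, as a shift and turn from the pose commanded when the call began, along the tool's axes at that moment; what a row does not reach only later rows make up. A row lasts 1/10 s, in which the tool goes at most 50 mm and 8.59 degrees, less where a joint would pass 70% of its speed; a pose out of reach is approached as far as the arm can. A call with a gripper value outside its range is refused whole. The fingers move at their own pace and stop on an object; the grip force is fixed at half the most. Time passes only in rows, so rows that repeat a pose let the fingers close. It gives the time, the measured TCP pose, the force, the opening and the grip force at its end, in the units of the state.
- robot.get_obs(): the state, without advancing time (a new reading comes with each control period).
- robot.snapshot(name): name is "scene" or "side" or "wrist"; returns a dict with "image" (420x560x3 uint8, red, green, blue), "depth" (420x560 float32, m along the optical axis (not along the pixel's ray), 0 where there is no reading), "fov_y" (degrees; the focal length in pixels is half the picture's height over the tangent of half this angle, whatever the lens; pixels are square), "cx", "cy" (the principal point, pixels), "origin" and "orientation" of the camera in the world; the wrist camera has in their place "T_tool_cam" (4x4, takes a point from camera to tool coordinates, whose origin is the TCP and whose axes are the flange's). Camera axes: x right, y up, looking along -z (the intrinsics and any distortion apply to the point x, -y, -z); pixel columns grow to the right and rows downward; lengths in m; the calibration is good to about 2 mm. A picture is of the moment at which its call begins: read the wrist's pose just before it.
- robot.close_job(): hands the job in; it is judged then, once.
The state is a dict: "time": time; "joint_positions": joint angles; "qvel": joint speeds; "joint_torque": joint torques, N m; "tool_pos": TCP position; "ee_rot": TCP orientation; "wrist_force": force on the tool from outside, world axes, zero at the start; "wrist_torque": the same for the moment, N m; "width": finger opening in m; "finger_force": force on a finger pad.
Only numpy, scipy, OpenCV 4.12 (cv2) and the standard library are available. Lean on these libraries where they do the work, as an engineer would, in place of code of your own. Each camera call takes 0.05 s, during which the arm holds its last target. There are 200 camera calls.

TASK

Take the filter cell with the short round knob out of the rack, seat it gently and fully home in the mouth of the illuminator port, then grip the slim knurled ring between the port's two fixed rings and turn it clockwise (seen from above) to its stop, so that the cell is locked, and let go. Grip the ring firmly enough that it turns but do not crush it, keep the fingers from pressing on the fixed rings, and leave the other cells and everything else on the bench alone.

Things in the scene. Friction and masses are not known exactly. Their poses are not given: they have to be found in the camera images.
- port: Illuminator port, fixed. Origin: underside centre, on the vertical port axis. White base 130 x 130 x 60 mm (focus knob on its +y side, leave it), black tube, radius 24, up to 100 mm; then the fixed rings and the turning ring (see the points).
- port_flange (a point): On the port axis on the flat top of the lower fixed ring (flange, radius 38 mm), 110 mm above the port's origin. A neck of radius 26 mm runs from here 6 mm up to the turning ring; fingertips may reach into this 6 mm gap but must not press on the flange.
- ring_center (a point): On the port axis at mid-height of the slim turning ring, 121 mm above the port's origin. Dark steel, knurled, radius 31 mm, 10 mm tall (116 to 126 mm), 5 mm proud of the collar above it all round. Turns stiffly, about 0.48 N m: each finger needs a grip of about 14 to 20 N or it slips; over 25 N per finger crushes it.
- port_mouth (a point): Centre of the socket mouth on the flat top of the upper fixed ring (collar, radius 26 mm, 126 to 140 mm), 140 mm above the port's origin. Socket: a hole 31.5 mm across, 29 mm deep, vertical, no chamfer. A white line on the collar's side (port's +x side) marks the locked position.
- ring_part (a joint): Angle of the slim ring, rad: 0 unlocked, 1.20 locked against a hard stop; grows clockwise seen from above; starts between 0 and 0.2. Its white dot meets the collar's white line when locked. It stays where left. It drives two shoes in the socket into the cell's groove: they jam on a cell not fully home, and bar its entry once out.
- cell: The cell to fit, loose, 70 g, nose down in a rack hole. Origin: underside centre of the nose; z up. Aluminium nose 30 mm across, 28 long (25 mm at the tip, tapering over 4 mm; groove from 8 to 15 mm); black shoulder disc 44 mm across, 28 to 32 mm; short round black knob 28 mm across, 32 to 52 mm. Home: shoulder on the collar, origin 112 mm above the port's. Its yaw does not matter.
- cell_square: Another filter cell, same nose and shoulder, with a 22 mm square knob, 20 mm tall. Leave it in the rack.
- cell_tall: Another filter cell, same nose and shoulder, with a thin round knob 14 mm across, 32 mm tall. Leave it in the rack.
- rack: Aluminium rack fixed to the bench, 70 x 180 x 40 mm, with three holes 34 mm across in a row along its y axis, 60 mm apart, the middle one at its centre. Origin: centre of its underside. Cells hang by their shoulders on its top, origins 12 mm above the rack's origin.
- oil: Bystander: small amber oil bottle, 32 mm across, 70 mm tall. Origin: centre of its underside. Leave alone.
- dish: Bystander: clear open petri dish, 88 mm across, 14 mm tall. Origin: centre of its underside. Leave alone.
- slide_box: Bystander: blue box 85 x 100 x 35 mm. Origin: centre of its underside. Leave alone.
- beaker: Bystander: glass beaker, 60 mm across, 70 mm tall. Origin: centre of its underside. Leave alone.
- tip_box: Bystander: grey box 120 x 85 mm, 54 mm tall. Origin: centre of its underside. Leave alone.
- dust_cap: Bystander: black dust cap, 44 mm across, 16 mm tall. Origin: centre of its underside. Leave alone.
- wipes: Bystander: cardboard box of wipes, 120 x 210 x 60 mm. Origin: centre of its underside. Leave alone.

How it is judged:
By the outcome, as a careful person would: the job done as asked, in the order asked, and still so for the second after the job is handed in, with the robot touching nothing.
It also fails if it takes over 64 s, if anything falls off the work surface, if the arm or the gripper's body presses on something with over 40 N, if the wrist force passes 120 N, or if a joint passes its speed limit or range.

## Working session

There is one attempt and no reset: what is moved stays moved. The work goes in short steps, Python scripts to look and compute and a tool call to move; the robot and the scene stay as the last step left them, time stands still between calls to the robot, and variables do not carry over. Pictures are saved under pics/ and viewed, at most 10 in all, crops included, and the job is handed in when it is done.

Besides the shell and the picture viewer there is one more tool, called as name(argument=value, ...), one argument or row to a line, values as JSON. move_arm: Moves the arm, as the interface text tells. Its arguments: {"type":"object","properties":{"deltas":{"type":"array","items":{"type":"number"}}},"required":["deltas"]}

```bash
mkdir -p pics
cat > h.py <<'E'
import numpy as np, cv2
from bench import robot
from scipy.spatial.transform import Rotation as R
def pose():
    o=robot.get_obs(); T=np.eye(4); T[:3,:3]=R.from_euler('xyz',o['ee_rot']).as_matrix(); T[:3,3]=o['tool_pos']; return T
def snap(n):
    T=pose(); s=robot.snapshot(n)
    if n=='wrist': M=T@s['T_tool_cam']
    else:
        M=np.eye(4); q=np.array(s['orientation']); M[:3,:3]=q if q.shape==(3,3) else (R.from_euler('xyz',q).as_matrix() if q.size==3 else R.from_quat(q).as_matrix()); M[:3,3]=s['origin']
    s['M']=M; s['f']=210/np.tan(np.radians(s['fov_y'])/2); return s
def cloud(s):
    v,u=np.mgrid[:420,:560]; d=s['depth']
    p=np.stack([(u-s['cx'])/s['f']*d,-(v-s['cy'])/s['f']*d,-d],-1)
    return p@s['M'][:3,:3].T+s['M'][:3,3]
def ray(s,u,v,z):
    d=s['M'][:3,:3]@np.array([(u-s['cx'])/s['f'],-(v-s['cy'])/s['f'],-1]); o=s['M'][:3,3]
    return o+d*(z-o[2])/d[2]
def save(s,n): cv2.imwrite(f'pics/{n}.png',s['image'][...,::-1])
E
python3 - <<'E'
from h import *
ims=[]
for n in('scene','side','wrist'):
    s=snap(n); save(s,n); print(n,{k:v for k,v in s.items() if k not in('image','depth','M')}); ims.append(s['image'])
    np.savez(f'{n}.npz',**{k:s[k] for k in('image','depth','M','f','cx','cy')})
o=robot.get_obs();print(o)
E
```

```text
scene {'fov_y': 50.270897546970744, 'cx': 275.37017648652113, 'cy': 213.68693579643696, 'origin': array([ 1.31184046, -0.31057159,  0.96980116]), 'orientation': array([ 0.76854154, -0.00745012,  1.1691325 ]), 'f': np.float64(447.58091386506635)}
side {'fov_y': 42.85932891677243, 'cx': 286.10335735253625, 'cy': 207.88021928236307, 'origin': array([ 0.0397723 , -0.97235117,  1.00525921]), 'orientation': array([ 0.89047129, -0.00546253, -0.48191843]), 'f': np.float64(535.0412605375642)}
wrist {'fov_y': 71.85831321317696, 'cx': 279.7591601957966, 'cy': 210.1781343154838, 'T_tool_cam': array([[-1.95936852e-04,  9.62796039e-01,  2.70229066e-01,
         7.77759678e-02],
       [ 9.99999924e-01,  9.77289384e-05,  3.76879525e-04,
         1.43486821e-03],
       [ 3.36448914e-04,  2.70229119e-01, -9.62795986e-01,
        -2.06499264e-01],
       [ 0.00000000e+00,  0.00000000e+00,  0.00000000e+00,
         1.00000000e+00]]), 'f': np.float64(289.79303620448565)}
{'time': 0.15, 'joint_positions': array([ 1.21490873e+00,  8.77840205e-02,  1.37190874e+00,  1.30235245e-05,
        1.68358641e+00, -1.03109176e-01]), 'qvel': array([-2.48770496e-04, -5.68855525e-04, -3.95070604e-03,  3.70158348e-04,
        6.85308217e-06, -4.72097328e-04]), 'joint_torque': array([ 1.10643490e-03, -3.40640759e+01, -3.02794325e+01,  7.17796921e-02,
        3.04489012e-02, -1.20673881e-04]), 'tool_pos': array([0.1373934 , 0.53208073, 0.17707292]), 'ee_rot': array([-3.13991643e+00, -1.86461589e-04,  2.88881553e+00]), 'wrist_force': array([0.72283634, 0.23348837, 0.18254873]), 'wrist_torque': array([ 5.53220751e-02, -8.30378905e-05,  1.38478327e-02]), 'finger_force': 0.0, 'width': 0.09402257687074554}
```

View pics/scene.png

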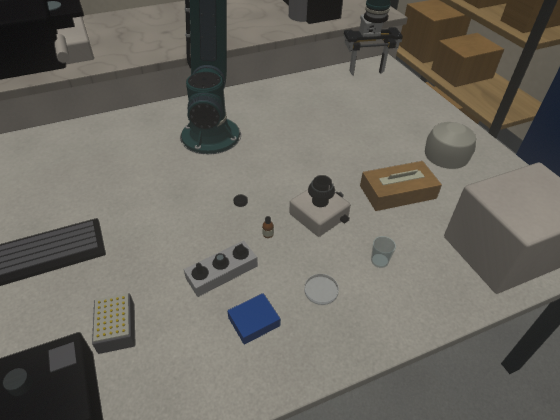

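View pics/side.png

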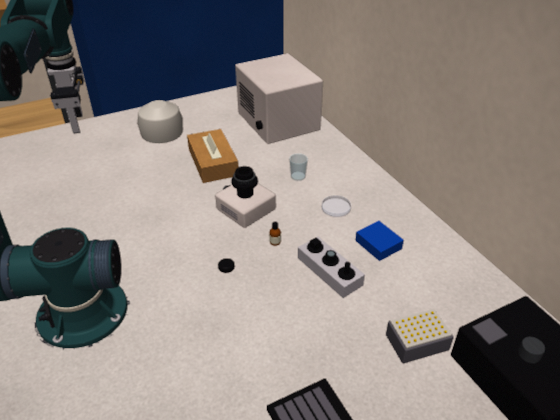

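Run:
```python
from h import *
a=dict(np.load('scene.npz'));b=dict(np.load('side.npz'))
c1=cv2.resize(a['image'][235:300,175:265],None,fx=4.4,fy=4.4,interpolation=2)
c2=cv2.resize(b['image'][225:300,290:370],None,fx=4.4,fy=4.4,interpolation=2)
h=max(c1.shape[0],c2.shape[0]); z=np.zeros((h,c1.shape[1]+c2.shape[1],3),np.uint8); z[:c1.shape[0],:c1.shape[1]]=c1; z[:c2.shape[0],c1.shape[1]:]=c2
cv2.imwrite('pics/c1.png',z[...,::-1])
for n,s in(('scene',a),('side',b)):
    P=cloud(s); ok=(s['depth']>0)&(P[...,0]>.2)&(P[...,0]<.8)&(abs(P[...,1])<.6)
    # white base top
    m=ok&(abs(P[...,2]-.06)<.006); k,l,st,ce=cv2.connectedComponentsWithStats(m.astype(np.uint8))
    for i in range(1,k):
        if st[i,4]>150: print(n,'z60',st[i],P[l==i].mean(0).round(4),cv2.minAreaRect((P[l==i][:,:2]*1000).astype(np.float32)))
    m=ok&(abs(P[...,2]-.04)<.005); k,l,st,ce=cv2.connectedComponentsWithStats(m.astype(np.uint8))
    for i in range(1,k):
        if st[i,4]>150: print(n,'z40',st[i],P[l==i].mean(0).round(4),cv2.minAreaRect((P[l==i][:,:2]*1000).astype(np.float32)))
    m=ok&(P[...,2]>.133)&(P[...,2]<.147)
    if m.any():
        q=(P[m][:,:2]*1000).astype(np.float32); print(n,'collar',m.sum(),cv2.minEnclosingCircle(q),P[m].mean(0))
for s,u in((a,[(200,271),(221,259),(240,251)]),(b,[(347,269),(331,257),(315,244)])):
    for p in u: print(p,ray(s,*p,.045).round(4))
```

```text
scene z60 [ 363  161   79   39 1730] [0.5182 0.4511 0.061 ] ((514.5380859375, 455.6203308105469), (212.61080932617188, 127.06491088867188), 83.27554321289062)
scene z60 [290 190  61  36 994] [0.5289 0.1668 0.0607] ((510.55499267578125, 177.04385375976562), (131.15576171875, 131.49244689941406), 17.872920989990234)
scene z60 [  93  293   37   50 1321] [ 0.6607 -0.4399  0.0568] ((658.9715576171875, -439.19647216796875), (80.36994934082031, 115.88182830810547), 80.46467590332031)
scene z40 [361 178  79  26 193] [0.5529 0.4168 0.0401] ((555.257568359375, 424.5845947265625), (237.4208221435547, 105.50224304199219), 54.07967758178711)
scene z40 [ 184  240   73   50 1031] [ 0.6043 -0.1578  0.0415] ((597.346435546875, -154.70184326171875), (74.97782135009766, 181.10086059570312), 10.729958534240723)
scene z40 [227 293  52  39 888] [ 0.7648 -0.1294  0.0371] ((766.064697265625, -130.76101684570312), (77.12892150878906, 100.4370346069336), 5.401314735412598)
scene collar 275 ((761.405029296875, -62.2213249206543), 536.8894653320312) [0.60439575 0.28167346 0.13996353]
side z60 [ 187  129   52   
[... 707 characters left out ...]
734375, 101.01322174072266), 7.50907039642334)
side z40 [ 298  236   67   52 1066] [ 0.5959 -0.1687  0.0405] ((599.3978271484375, -157.6787567138672), (77.29801177978516, 183.32432556152344), 10.978790283203125)
side z40 [388 323  66  32 197] [ 0.6344 -0.4655  0.0401] ((635.4887084960938, -468.140380859375), (68.90262603759766, 143.06524658203125), 45.66374206542969)
side collar 280 ((616.1904296875, 368.6995544433594), 252.09597778320312) [0.61680339 0.31853463 0.13910795]
(200, 271) [ 0.6049 -0.2119  0.045 ]
(221, 259) [ 0.5886 -0.1504  0.045 ]
(240, 251) [ 0.5824 -0.0954  0.045 ]
(347, 269) [ 0.6173 -0.2084  0.045 ]
(331, 257) [ 0.604  -0.1533  0.045 ]
(315, 244) [ 0.592  -0.0921  0.045 ]
```

View pics/c1.png

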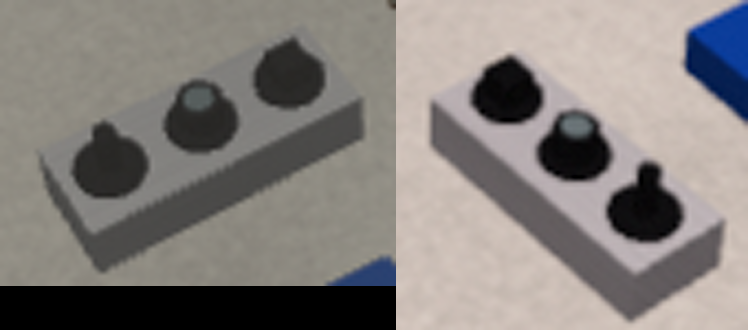

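```bash
cat >> h.py <<'E'
def delta(p,yaw):
    T=pose(); Rt=R.from_euler('xyz',[np.pi,0,yaw]).as_matrix()
    rv=R.from_matrix(T[:3,:3].T@Rt).as_rotvec(); sh=T[:3,:3].T@(np.array(p)-T[:3,3])*100
    print('rot',rv.round(4),'shift cm',sh.round(3))
E
python3 -c "
from h import *
delta([.598,-.156,.23],1.761)"
```

```text
rot [-1.6000e-03  8.0000e-04  1.1278e+00] shift cm [-61.804 -55.111  -5.212]
```

move_arm(
  deltas=[0,0,0.15,0,0,-5,-1,0,0,0.3,-3.5,-3,-5.2,-1,0,0,0.45,-7,-6.2,-5.2,-1,0,0,0.6,-10.5,-9.4,-5.2,-1,0,0,0.75,-14,-12.5,-5.2,-1,0,0,0.9,-17.5,-15.6,-5.2,-1,0,0,1.05,-21,-18.7,-5.2,-1,0,0,1.128,-24.5,-21.8,-5.2,-1],
)

```text
time: 0.95
tool_pos: [0.3207, 0.2585, 0.2298]
ee_rot: [3.141, -0.0, 1.757]
wrist_force: [0.5, -0.1, 0.5]
width: 0.0942
finger_force: 0.0
```

```bash
python3 -c "
from h import *
delta([.598,-.156,.23],1.761); print(pose())"
```

```text
rot [ 0.0003 -0.0001 -0.0042] shift cm [-4.5862e+01  1.9581e+01 -1.9000e-02]
[[-1.84981573e-01  9.82741951e-01  2.73802890e-04  3.20732533e-01]
 [ 9.82741980e-01  1.84981525e-01  1.92440026e-04  2.58487547e-01]
 [ 1.38470411e-04  3.04675453e-04 -9.99999944e-01  2.29814766e-01]
 [ 0.00000000e+00  0.00000000e+00  0.00000000e+00  1.00000000e+00]]
```

move_arm(
  deltas=[0,0,0,-4.6,2,0,-1,0,0,0,-9.2,3.9,0,-1,0,0,0,-13.8,5.9,0,-1,0,0,0,-18.4,7.8,0,-1,0,0,0,-23,9.8,0,-1,0,0,0,-27.6,11.7,0,-1,0,0,0,-32.2,13.7,0,-1,0,0,0,-36.8,15.7,0,-1],
)

```text
time: 1.75
tool_pos: [0.5444, -0.0732, 0.2296]
ee_rot: [-3.141, -0.001, 1.76]
wrist_force: [1.2, 1.1, 0.1]
width: 0.0938
finger_force: 0.0
```

move_arm(
  deltas=[0,0,0,-4.5,1.9,3,-1,0,0,0,-9,3.9,6,-1,0,0,0,-9,3.9,9,-1,0,0,0,-9,3.9,10,-1,0,0,0,-9,3.9,10,-1],
)

```text
time: 2.25
tool_pos: [0.5971, -0.1514, 0.127]
ee_rot: [-3.136, -0.004, 1.761]
wrist_force: [-0.3, 0.6, -0.8]
width: 0.0939
finger_force: 0.0
```

Run:
```python
from h import *
s=snap('wrist'); save(s,'w1'); print(pose()[:3,3]); np.savez('w1.npz',**{k:s[k] for k in('image','depth','M','f','cx','cy')})
P=cloud(s)
for z,t in((.064,.004),(.044,.0025),(.04,.0015)):
    m=(s['depth']>0)&(abs(P[...,2]-z)<t); k,l,st,ce=cv2.connectedComponentsWithStats(m.astype(np.uint8))
    for i in range(1,k):
        if st[i,4]>150: q=(P[l==i][:,:2]*1000).astype(np.float32); print(z,st[i],cv2.minEnclosingCircle(q),cv2.minAreaRect(q))
```

```text
[ 0.59844356 -0.15131874  0.12988529]
0.064 [269 142  24  25 592] ((587.6182250976562, -94.70610046386719), 14.753716468811035) ((587.9840087890625, -94.73553466796875), (21.31240463256836, 21.893449783325195), 11.164222717285156)
0.064 [266 203  28  28 611] ((598.4894409179688, -153.78115844726562), 14.017940521240234) ((598.4127807617188, -153.99842834472656), (26.408977508544922, 27.4882755279541), 10.684056282043457)
0.044 [214   1  34  40 318] ((522.98876953125, 9.5576810836792), 15.23991870880127) ((523.8394775390625, 8.511245727539062), (29.868507385253906, 26.326526641845703), 39.81447219848633)
0.044 [259 130  44  45 952] ((587.7371826171875, -94.7236099243164), 22.053245544433594) ((587.941650390625, -94.66478729248047), (42.49303436279297, 42.64596176147461), 10.864606857299805)
0.044 [259 191  42  41 639] ((597.8297729492188, -154.16177368164062), 23.014469146728516) ((598.9916381835938, -153.6667938232422), (43.0949821472168, 43.58241271972656), 88.86256408691406)
0.044 [260 245  40  36 877] ((609.2750244140625, -212.97808837890625), 22.83375358581543) ((609.3308715820312, -211.60702514648438), (42.93853759765625, 41.54893112182617), 11.28598690032959)
0.04 [ 245  121   72  167 6815] ((599.0503540039062, -154.16781616210938), 96.40559387207031) ((598.6920166015625, -154.26730346679688), (70.17156219482422, 180.70338439941406), 10.465561866760254)
```

View pics/w1.png

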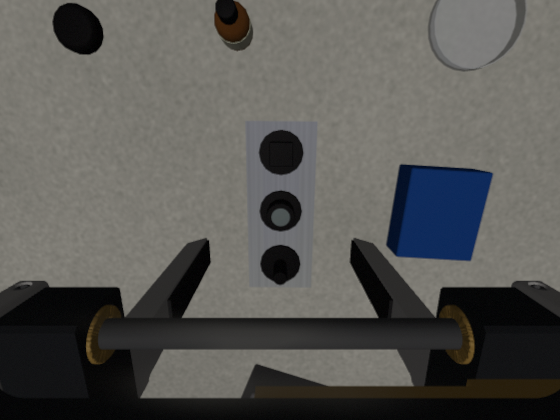

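```bash
python3 -c "
from h import *
delta([.5985,-.154,.049],1.758)"
```

```text
rot [-0.0012 -0.0013  0.0035] shift cm [-0.275 -0.036  8.088]
```

move_arm(
  deltas=[0,0,0,-0.27,0,2,-1,0,0,0,-0.27,0,4,-1,0,0,0,-0.27,0,6,-1,0,0,0,-0.27,0,7.3,-1,0,0,0,-0.27,0,8,-1,0,0,0,-0.27,0,8,-1,0,0,0,-0.27,0,8,-0.2,0,0,0,-0.27,0,8,0.2],
)

```text
time: 3.1
tool_pos: [0.6005, -0.1552, 0.0515]
ee_rot: [3.139, 0.001, 1.761]
wrist_force: [0.5, -0.3, -0.5]
width: 0.0814
finger_force: 0.0
```

move_arm(
  deltas=[0,0,0,0,0,0,0.3,0,0,0,0,0,0,0.4,0,0,0,0,0,0,0.45,0,0,0,0,0,0,0.45],
)

```text
time: 3.5
tool_pos: [0.5996, -0.155, 0.05]
ee_rot: [3.142, -0.0, 1.761]
wrist_force: [-0.5, -0.4, -0.1]
width: 0.0495
finger_force: 0.0
```

move_arm(
  deltas=[0,0,0,0,0,0,0.45,0,0,0,0,0,0,0.45,0,0,0,0,0,0,0.45,0,0,0,0,0,0,0.45,0,0,0,0,0,0,0.45],
)

```text
time: 4.0
tool_pos: [0.5995, -0.1549, 0.0499]
ee_rot: [-3.142, -0.0, 1.761]
wrist_force: [-1.0, -0.1, -0.1]
width: 0.0258
finger_force: 0.0
```

move_arm(
  deltas=[0,0,0,0,0,0,0.5,0,0,0,0,0,0,0.55,0,0,0,0,0,0,0.55],
)

```text
time: 4.3
tool_pos: [0.5996, -0.1549, 0.05]
ee_rot: [3.142, -0.0, 1.761]
wrist_force: [0.1, -0.6, 0.1]
width: 0.0212
finger_force: 0.0
```

Run:
```python
from h import *
s=snap('wrist'); save(s,'w2'); print(robot.get_obs()['width'],robot.get_obs()['finger_force'])
```

```text
0.021138217305752466 0.0
```

View pics/w2.png

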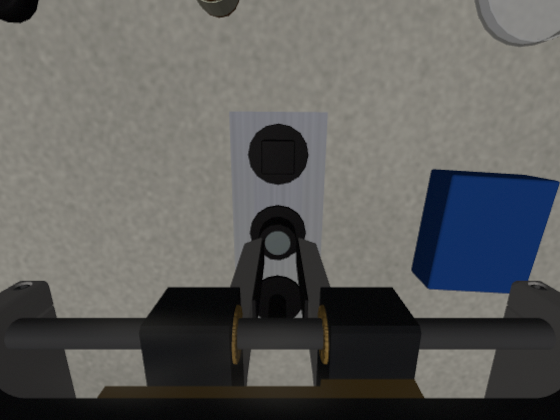

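Run:
```python
from h import *
s=snap('wrist'); P=cloud(s); T=pose(); Q=(P-T[:3,3])@T[:3,:3]
C=np.linalg.inv(np.array(s['T_tool_cam']))
for p in([0,0,0],[0,.01,0],[0,0,-.014],[.008,.012,0],[-.008,.012,0]):
    c=C[:3,:3]@p+C[:3,3]; print(p,s['cx']+s['f']*c[0]/-c[2], s['cy']-s['f']*c[1]/-c[2])
for v in range(225,300,6): print(v,[tuple((Q[v,u]*1000).round().astype(int)) for u in (240,250,258,266,277,290,298,306,312)])
print(robot.get_obs()['ee_rot'],T[:3,3])
cv2.imwrite('pics/w2c.png',cv2.resize(s['image'][190:330,200:350],None,fx=4,fy=4,interpolation=2)[...,::-1])
```

```text
[0, 0, 0] 277.9612581815522 237.47960574041093
[0, 0.01, 0] 291.11558837087864 237.47558450371136
[0, 0, -0.014] 277.8507850276094 244.55982502838995
[0.008, 0.012, 0] 293.88296241279 227.51296971856834
[-0.008, 0.012, 0] 293.6125210132796 247.24298241947162
225 [(np.int64(7), np.int64(-30), np.int64(10)), (np.int64(7), np.int64(-22), np.int64(10)), (np.int64(8), np.int64(-15), np.int64(5)), (np.int64(13), np.int64(-9), np.int64(-8)), (np.int64(14), np.int64(-1), np.int64(-13)), (np.int64(11), np.int64(9), np.int64(-2)), (np.int64(8), np.int64(15), np.int64(6)), (np.int64(7), np.int64(22), np.int64(10)), (np.int64(7), np.int64(27), np.int64(9))]
231 [(np.int64(1), np.int64(-30), np.int64(11)), (np.int64(3), np.int64(-22), np.int64(7)), (np.int64(3), np.int64(-16), np.int64(6)), (np.int64(10), np.int64(-8), np.int64(-13)), (np.int64(10), np.int64(-1), np.int64(-14)), (np.int64(10), np.int64(9), np.int64(-13)), (np.int64(3), np.int64(16), np.int64(7)), (np.int64(1), np.int64(22), np.int64(11)), (np.int64(2), np.int64(27), np.int64(9))]
237 [(np.int64(-4), np.int64(-30), np.int64(11)), 
[... 3834 characters left out ...]
 np.int64(-1), np.int64(7)), (np.int64(-50), np.int64(10), np.int64(6)), (np.int64(-50), np.int64(16), np.int64(6)), (np.int64(8), np.int64(13), np.int64(-89)), (np.int64(10), np.int64(16), np.int64(-91))]
297 [(np.int64(11), np.int64(-16), np.int64(-98)), (np.int64(10), np.int64(-12), np.int64(-96)), (np.int64(0), np.int64(-9), np.int64(-81)), (np.int64(-55), np.int64(-10), np.int64(6)), (np.int64(-52), np.int64(-1), np.int64(1)), (np.int64(-55), np.int64(10), np.int64(6)), (np.int64(-55), np.int64(16), np.int64(6)), (np.int64(9), np.int64(13), np.int64(-95)), (np.int64(11), np.int64(15), np.int64(-98))]
[ 3.14151604e+00 -9.96990269e-05  1.76081619e+00] [ 0.59958486 -0.15491122  0.04995633]
```

View pics/w2c.png

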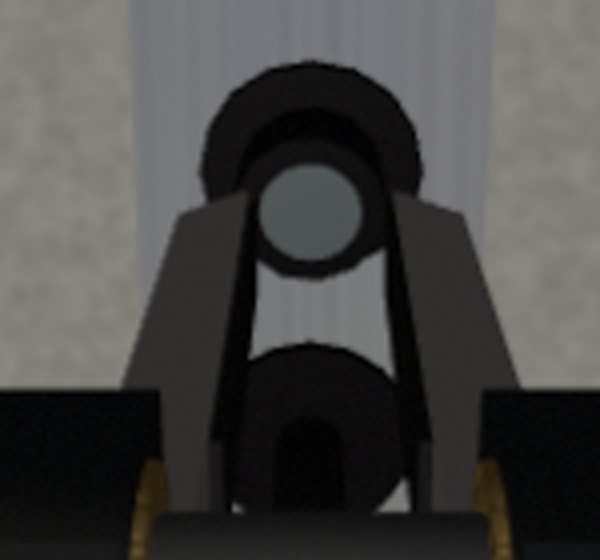

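Run:
```python
from h import *
s=snap('wrist'); 
def fing(s,T):
    Q=(cloud(s)-T[:3,3])@T[:3,:3]; m=(s['depth']>0)&(Q[...,2]>-.06)&(Q[...,2]<-.018)&(abs(Q[...,1])>.0)&(abs(Q[...,1])<.07)&(abs(Q[...,0])<.013)
    for sg in(-1,1):
        k=Q[m&(Q[...,1]*sg>0)]; o=k[np.argsort(-k[:,2])][:12]; print(len(k),(o*1000).round(1).tolist())
T=pose(); fing(s,T)
w=dict(np.load('w1.npz')); C=np.array(s['T_tool_cam']); T1=w['M']@np.linalg.inv(C); fing(w,T1)
# scene/side view of gripper
for n in('scene','side'):
    q=snap(n); Q=(cloud(q)-T[:3,3])@T[:3,:3]; m=(q['depth']>0)&(abs(Q[...,1])<.03)&(abs(Q[...,0])<.015)&(Q[...,2]<.005)&(Q[...,2]>-.1)
    v,u=np.nonzero(m); Z=Q[m]; print(n,len(Z)); print(np.histogram(Z[:,2],bins=np.arange(-.1,.01,.005)))
```

```text
482 [[8.7, -10.4, -27.1], [8.8, -9.7, -27.4], [10.3, -11.0, -27.5], [10.4, -11.6, -28.0], [8.4, -9.6, -28.0], [10.0, -10.9, -28.5], [10.0, -13.5, -28.6], [8.7, -10.9, -28.8], [8.9, -10.2, -29.4], [10.3, -12.2, -29.4], [10.3, -12.8, -29.4], [10.3, -11.5, -29.4]]
481 [[8.3, 12.2, -26.2], [8.6, 12.8, -26.9], [10.6, 14.0, -28.5], [8.5, 12.7, -28.5], [9.9, 16.0, -28.5], [10.1, 15.3, -29.0], [8.8, 12.0, -29.1], [10.2, 14.6, -29.3], [10.4, 14.0, -29.6], [9.7, 13.3, -29.7], [10.4, 13.3, -29.8], [9.9, 15.9, -30.1]]
799 [[8.4, -47.7, -26.4], [10.0, -47.4, -26.9], [1.5, -46.0, -27.0], [2.3, -45.9, -27.2], [10.2, -48.0, -27.3], [8.8, -46.1, -27.3], [8.8, -46.7, -27.5], [-1.1, -46.0, -27.7], [0.4, -45.9, -27.8], [9.7, -47.2, -27.9], [10.5, -48.4, -28.1], [8.4, -45.9, -28.1]]
790 [[8.5, 49.3, -26.8], [8.6, 49.9, -27.1], [9.5, 49.7, -27.5], [1.7, 48.2, -27.5], [2.4, 48.2, -27.6], [8.8, 48.4, -27.6], [-0.4, 48.3, -27.7], [10.3, 50.2, -27.8], [-1.0, 48.3, -27.9], [10.4, 49.5, -28.0], [8.3, 48.3, -28.1], [10.5, 50.8, -28.2]]
scene 206
(array([ 0,  0,  0,  1,  2,  1,  5,  5,  7, 10, 18, 15, 12,  5,  2,
[... 279 characters left out ...]
02, -3.50000000e-02, -3.00000000e-02, -2.50000000e-02,
       -2.00000000e-02, -1.50000000e-02, -1.00000000e-02, -5.00000000e-03,
        8.32667268e-17,  5.00000000e-03]))
side 430
(array([17, 19, 23, 24, 30, 22, 23, 25, 30, 23, 22, 25, 13, 16,  5,  0, 19,
       40, 12, 14, 28]), array([-1.00000000e-01, -9.50000000e-02, -9.00000000e-02, -8.50000000e-02,
       -8.00000000e-02, -7.50000000e-02, -7.00000000e-02, -6.50000000e-02,
       -6.00000000e-02, -5.50000000e-02, -5.00000000e-02, -4.50000000e-02,
       -4.00000000e-02, -3.50000000e-02, -3.00000000e-02, -2.50000000e-02,
       -2.00000000e-02, -1.50000000e-02, -1.00000000e-02, -5.00000000e-03,
        8.32667268e-17,  5.00000000e-03]))
```

move_arm(
  deltas=[0,0,0,0.1,-0.2,0,-0.4,0,0,0,0.1,-0.2,0,-0.4,0,0,0,0.1,-0.2,0,-0.4,0,0,0,0.1,-0.2,0,-0.4,0,0,0,0.1,-0.2,0,-0.4,0,0,0,0.1,-0.2,0,-0.4],
)

```text
time: 5.15
tool_pos: [0.5974, -0.1543, 0.05]
ee_rot: [3.142, -0.0, 1.761]
wrist_force: [0.6, -0.0, 0.9]
width: 0.0644
finger_force: 0.0
```

move_arm(
  deltas=[0,0,0,0,0,0.6,-0.4,0,0,0,0,0,1.2,-0.4,0,0,0,0,0,1.6,-0.4,0,0,0,0,0,2.0,-0.4,0,0,0,0,0,2.2,-0.4,0,0,0,0,0,2.4,-0.4,0,0,0,0,0,2.4,-0.4],
)

```text
time: 5.85
tool_pos: [0.5972, -0.1543, 0.0256]
ee_rot: [-3.141, -0.0, 1.761]
wrist_force: [-0.8, -0.7, 0.3]
width: 0.0656
finger_force: 0.0
```

move_arm(
  deltas=[0,0,0,0,0,0.2,-0.1,0,0,0,0,0,0.3,0.1,0,0,0,0,0,0.3,0.25,0,0,0,0,0,0.3,0.3,0,0,0,0,0,0.3,0.35,0,0,0,0,0,0.3,0.4,0,0,0,0,0,0.3,0.45,0,0,0,0,0,0.3,0.45],
)

```text
time: 6.65
tool_pos: [0.5975, -0.1543, 0.023]
ee_rot: [3.141, -0.0, 1.761]
wrist_force: [0.7, -0.1, -0.4]
width: 0.0269
finger_force: 30.0
```

move_arm(
  deltas=[0,0,0,0,0,0,0.45,0,0,0,0,0,0,0.45],
)

```text
time: 6.85
tool_pos: [0.5975, -0.1544, 0.0231]
ee_rot: [3.141, 0.0, 1.761]
wrist_force: [0.2, -0.1, 0.4]
width: 0.0273
finger_force: 30.0
```

move_arm(
  deltas=[0,0,0,0,0,0,0.42,0,0,0,0,0,0,0.42],
)

```text
time: 7.05
tool_pos: [0.5975, -0.1543, 0.0231]
ee_rot: [3.141, 0.0, 1.761]
wrist_force: [1.5, 0.4, 0.4]
width: 0.0277
finger_force: 12.9
```

move_arm(
  deltas=[0,0,0,0,0,0,0.43,0,0,0,0,0,0,0.43],
)

```text
time: 7.25
tool_pos: [0.5975, -0.1544, 0.023]
ee_rot: [3.141, 0.0, 1.761]
wrist_force: [-0.1, 0.3, 0.8]
width: 0.0275
finger_force: 23.3
```

move_arm(
  deltas=[0,0,0,0,0,0,0.6,0,0,0,0,0,0,0.6],
)

```text
time: 7.45
tool_pos: [0.5975, -0.1543, 0.0231]
ee_rot: [3.141, 0.0, 1.761]
wrist_force: [-0.9, 0.0, 0.9]
width: 0.0271
finger_force: 30.0
```

```bash
python3 -c "
from h import *
delta([.44,.05,.26],1.761)"
```

```text
rot [ 0.0003  0.     -0.0002] shift cm [ 23.041 -11.602 -23.696]
```

move_arm(
  deltas=[0,0,0,0,0,-1,0.6,0,0,0,0,0,-3,0.6,0,0,0,0,0,-6,0.6,0,0,0,0,0,-10,0.6,0,0,0,0,0,-14,0.6,0,0,0,0,0,-18,0.6,0,0,0,0,0,-20,0.6,0,0,0,0,0,-20,0.6],
)

```text
time: 8.25
tool_pos: [0.5991, -0.1549, 0.2285]
ee_rot: [3.134, 0.005, 1.761]
wrist_force: [0.0, 0.1, -1.0]
width: 0.0273
finger_force: 30.0
```

```bash
python3 -c "
from h import *
delta([.524,.106,.223],1.761)"
```

```text
rot [ 0.0079  0.0046 -0.0002] shift cm [27.045 -2.451  0.401]
```

move_arm(
  deltas=[0,0,0,3.5,-0.3,0,0.6,0,0,0,7.5,-0.7,0,0.6,0,0,0,11.5,-1,0,0.6,0,0,0,15.5,-1.4,0,0.6,0,0,0,19.5,-1.8,0,0.6,0,0,0,23.5,-2.1,0,0.6,0,0,0,26,-2.4,0,0.6,0,0,0,27,-2.4,0,0.6],
)

```text
time: 9.05
tool_pos: [0.5211, 0.1083, 0.2212]
ee_rot: [-3.138, -0.001, 1.764]
wrist_force: [0.4, -1.2, -0.9]
width: 0.0275
finger_force: 30.0
```

move_arm(
  deltas=[0,0,0,0,0,0,0.6,0,0,0,0,0,0,0.6,0,0,0,0,0,0,0.6],
)

```text
time: 9.35
tool_pos: [0.5232, 0.1049, 0.2225]
ee_rot: [-3.141, 0.0, 1.759]
wrist_force: [0.2, 0.5, -1.1]
width: 0.0272
finger_force: 30.0
```

Run:
```python
from h import *
s=snap('wrist'); save(s,'w3'); T=pose(); print(T[:3,3],robot.get_obs()['ee_rot']); np.savez('w3.npz',T=T,**{k:s[k] for k in('image','depth','M','f','cx','cy')})
P=cloud(s)
for z,t in((.14,.003),(.121,.006),(.11,.003),(.06,.003)):
    m=(s['depth']>0)&(abs(P[...,2]-z)<t); k,l,st,ce=cv2.connectedComponentsWithStats(m.astype(np.uint8))
    for i in range(1,k):
        if st[i,4]>150: q=(P[l==i][:,:2]*1000).astype(np.float32); print(z,st[i],cv2.minEnclosingCircle(q),cv2.minAreaRect(q))
```

```text
[0.52320404 0.10493384 0.22258999] [-3.14101702e+00  2.90163610e-04  1.75873852e+00]
0.14 [ 254  105   55   56 1453] ((511.12506103515625, 179.96998596191406), 26.445112228393555) ((510.640380859375, 179.34519958496094), (50.41717529296875, 50.56538772583008), 56.81690216064453)
0.121 [249 100  63  65 803] ((510.48297119140625, 179.4484100341797), 31.92978858947754) ((510.527587890625, 179.45228576660156), (63.0937385559082, 62.874881744384766), 9.979930877685547)
0.11 [245  95  71  74 933] ((510.6106872558594, 179.36898803710938), 37.84071350097656) ((510.5514831542969, 179.350341796875), (74.88130187988281, 74.9764404296875), 58.821964263916016)
0.11 [266 118  29  30 697] ((510.4364929199219, 179.2747039794922), 15.590742111206055) ((510.6046447753906, 179.4167938232422), (29.762805938720703, 29.69144058227539), 10.551289558410645)
0.06 [ 222   71  113  117 6490] ((511.01837158203125, 179.465576171875), 86.08735656738281) ((510.5230712890625, 179.29983520507812), (126.29119873046875, 126.15470886230469), 17.89651107788086)
0.06 [471  78  25  47 202] ((730.9717407226562, 257.26318359375), 26.13882827758789) ((742.1052856445312, 261.0865478515625), (25.082521438598633, 52.254798889160156), 18.95283317565918)
```

View pics/w3.png

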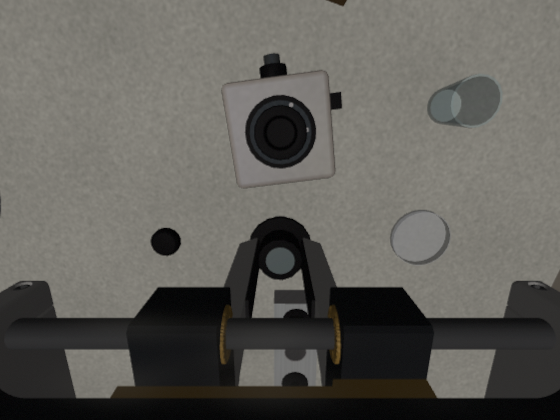

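Run:
```python
from h import *
from scipy.optimize import least_squares
w=dict(np.load('w3.npz')); T=w['T']; Q=(cloud(w)-T[:3,3])@T[:3,:3]; ok=w['depth']>0
for z0,z1 in((-.046,-.036),(-.0265,-.016)):
    m=ok&(Q[...,2]>z0)&(Q[...,2]<z1)&(abs(Q[...,1])<.03)&(abs(Q[...,0])<.03); q=Q[m]*1000
    print(m.sum(),np.median(q[:,2]),q.min(0),q.max(0))
# shoulder front arc: per column, top-most pixel of cell (depth< table)
pts=[]
for u in range(262,297,2):
    v=[v for v in range(190,260) if ok[v,u] and -.03<Q[v,u,2]<.02 and abs(Q[v,u,1])<.03]
    if v: pts.append([u,v[0]])
C=T@np.eye(4); 
Ti=np.linalg.inv(T)
for zt in(-.021,-.017):
    zw=T[2,3]-zt
    X=np.array([(Ti@np.r_[ray(w,u,v-.5,zw),1])[:3] for u,v in pts])*1000
    r=least_squares(lambda p:np.hypot(X[:,0]-p[0],X[:,1]-p[1])-22,[0,0]); print(zt,r.x,abs(r.fun).max())
# knob top teal disc
im=w['image'].astype(int); m=np.zeros((420,560),np.uint8); m[240:280,262:300]=(im[240:280,262:300].min(-1)>60)
k,l,st,ce=cv2.connectedComponentsWithStats(m); i=1+st[1:,4].argmax(); print(st[i],ce[i]); print((Ti@np.r_[ray(w,*ce[i],T[2,3]+.041),1])*1000)
print('median disc',np.median(Q[l==i],0)*1000)
p=Ti@np.r_[.5106,.1794,.14,1]; print('port in tool',p*1000)
```

```text
1776 -40.83534197353815 [-13.02709079 -24.37802407 -45.99184592] [ 14.63004995  26.74380724 -36.02036678]
891 -20.688936943906214 [-15.42912534 -19.12543909 -26.44754378] [ 22.6676296   21.48722739 -17.21483602]
-0.021 [1.26116497 1.29524967] 0.6675074800813725
-0.017 [0.0737306  1.28346629] 0.6463255682433733
[266 248  28  26 576] [279.73958333 260.44270833]
[ 5.60119602e-01  1.31017050e+00 -4.10009252e+01  1.00000000e+03]
median disc [  0.72362995   1.47172497 -41.27186674]
port in tool [  75.53374508    1.57852814   82.56718276 1000.        ]
```

move_arm(
  deltas=[0,0,0,2,0,0,0.6,0,0,0,5,0,0,0.6,0,0,0,7,0,0,0.6,0,0,0,7.5,0,1,0.6,0,0,0,7.5,0,3,0.6,0,0,0,7.5,0,5,0.6,0,0,0,7.5,0,6.2,0.6,0,0,0,7.5,0,6.2,0.6],
)

```text
time: 10.2
tool_pos: [0.5075, 0.1785, 0.1581]
ee_rot: [-3.136, 0.001, 1.759]
wrist_force: [0.5, -0.1, -1.0]
width: 0.0272
finger_force: 30.0
```

move_arm(
  deltas=[0,0,0,0,0,0,0.6,0,0,0,0,0,0,0.6],
)

```text
time: 10.4
tool_pos: [0.5095, 0.1797, 0.1622]
ee_rot: [3.139, -0.0, 1.76]
wrist_force: [-0.6, 0.2, -0.5]
width: 0.0275
finger_force: 30.0
```

Run:
```python
from h import *
T=pose(); c=(T@[.0007,.0013,.011,1])[:3]; print('cell',c, 'rel',T[:3,:3].T@(np.array([.5106,.1794,.14])-c)*100, robot.get_obs()['ee_rot'])
s=snap('wrist')
for n in('scene','side'): save(snap(n),n+'4')
```

```text
cell [0.51069157 0.18064572 0.15124894] rel [-0.12069241 -0.03501777  1.12480875] [ 3.13931158e+00 -6.55098784e-05  1.76024001e+00]
```

move_arm(
  deltas=[0,0,0,-0.05,0,0.5,0.6,0,0,0,-0.05,0,1,0.6,0,0,0,-0.05,0,1,0.6,0,0,0,-0.05,0,1,0.6],
)

```text
time: 10.95
tool_pos: [0.5085, 0.1794, 0.1505]
ee_rot: [-3.141, -0.0, 1.761]
wrist_force: [0.2, 0.2, -0.1]
width: 0.0271
finger_force: 30.0
```

Run:
```python
from h import *
T=pose(); c=(T@[.0007,.0013,.011,1])[:3]; print('cell',c, 'rel',T[:3,:3].T@(np.array([.5106,.1794,.14])-c)*100, robot.get_obs()['ee_rot'])
```

```text
cell [0.50963957 0.1803161  0.13949972] rel [-0.10809992  0.07696785 -0.05009771] [-3.14072618e+00 -2.92603855e-05  1.76081818e+00]
```

move_arm(
  deltas=[0,0,0,-0.1,0.05,0,0.6,0,0,0,-0.1,0.05,0.1,0.6,0,0,0,-0.1,0.05,0.2,0.6,0,0,0,-0.1,0.05,0.3,0.6,0,0,0,-0.1,0.05,0.4,0.6],
)

```text
time: 11.45
tool_pos: [0.5095, 0.1786, 0.1469]
ee_rot: [3.141, -0.0, 1.761]
wrist_force: [0.6, 0.5, -0.5]
width: 0.0275
finger_force: 30.0
```

move_arm(
  deltas=[0,0,0,0,0,0.1,0.6,0,0,0,0,0,0.2,0.6,0,0,0,0,0,0.2,0.6],
)

```text
time: 11.75
tool_pos: [0.5095, 0.1787, 0.1449]
ee_rot: [3.142, -0.0, 1.761]
wrist_force: [0.3, 0.3, 0.5]
width: 0.0271
finger_force: 30.0
```

move_arm(
  deltas=[0,0,0,0,0,0.2,0.6,0,0,0,0,0,0.4,0.6,0,0,0,0,0,0.6,0.6,0,0,0,0,0,0.8,0.6],
)

```text
time: 12.15
tool_pos: [0.5094, 0.1787, 0.1368]
ee_rot: [3.142, -0.0, 1.761]
wrist_force: [0.4, 0.3, -0.3]
width: 0.0272
finger_force: 30.0
```

move_arm(
  deltas=[0,0,0,0,0,0.2,0.6,0,0,0,0,0,0.4,0.6,0,0,0,0,0,0.6,0.6,0,0,0,0,0,0.8,0.6],
)

```text
time: 12.55
tool_pos: [0.5095, 0.1787, 0.1289]
ee_rot: [3.141, -0.0, 1.761]
wrist_force: [-0.2, 1.1, 0.6]
width: 0.027
finger_force: 30.0
```

Nearly home (expected TCP z ≈ 0.123), free so far.

move_arm(
  deltas=[0,0,0,0,0,0.1,0.6,0,0,0,0,0,0.2,0.6,0,0,0,0,0,0.3,0.6,0,0,0,0,0,0.4,0.6,0,0,0,0,0,0.45,0.6,0,0,0,0,0,0.45,0.6],
)

```text
time: 13.15
tool_pos: [0.5095, 0.1787, 0.1245]
ee_rot: [3.141, -0.0, 1.761]
wrist_force: [-0.3, 2.4, 1.3]
width: 0.027
finger_force: 30.0
```

move_arm(
  deltas=[0,0,0,0,0,0.05,0.6,0,0,0,0,0,0.1,0.6,0,0,0,0,0,0.1,0.6],
)

```text
time: 13.45
tool_pos: [0.5095, 0.1787, 0.1235]
ee_rot: [3.141, -0.0, 1.761]
wrist_force: [-0.2, 2.0, 1.3]
width: 0.027
finger_force: 30.0
```

move_arm(
  deltas=[0,0,0,0,0,0.05,0.6,0,0,0,0,0,0.05,0.6],
)

```text
time: 13.65
tool_pos: [0.5095, 0.1787, 0.1231]
ee_rot: [3.141, -0.0, 1.761]
wrist_force: [0.2, 1.7, 2.3]
width: 0.0267
finger_force: 30.0
```

move_arm(
  deltas=[0,0,0,0,0,0.05,0.6,0,0,0,0,0,0.05,0.6],
)

```text
time: 13.85
tool_pos: [0.5095, 0.1788, 0.123]
ee_rot: [3.141, -0.0, 1.761]
wrist_force: [-2.1, 2.6, 3.4]
width: 0.0267
finger_force: 30.0
```

move_arm(
  deltas=[0,0,0,0,0,0.05,0.6,0,0,0,0,0,0.05,0.6],
)

```text
time: 14.05
tool_pos: [0.5095, 0.1788, 0.123]
ee_rot: [3.141, -0.0, 1.761]
wrist_force: [-2.1, 3.0, 6.6]
width: 0.0273
finger_force: 30.0
```

move_arm(
  deltas=[0,0,0,0,0,0.05,0.6,0,0,0,0,0,0.05,0.6],
)

```text
time: 14.25
tool_pos: [0.5095, 0.1788, 0.123]
ee_rot: [3.14, -0.001, 1.761]
wrist_force: [-2.3, 2.2, 7.8]
width: 0.0273
finger_force: 30.0
```

move_arm(
  deltas=[0,0,0,0,0,-0.1,0.6,0,0,0,0,0,-0.15,0.6,0,0,0,0,0,-0.15,0.38,0,0,0,0,0,-0.15,-0.1,0,0,0,0,0,-0.15,-0.6,0,0,0,0,0,-0.15,-1,0,0,0,0,0,-0.15,-1,0,0,0,0,0,-0.15,-1],
)

```text
time: 15.05
tool_pos: [0.5095, 0.1784, 0.1228]
ee_rot: [-3.141, 0.0, 1.761]
wrist_force: [-0.7, 0.2, 0.8]
width: 0.0657
finger_force: 0.0
```

move_arm(
  deltas=[0,0,0,0,0,0,-1,0,0,0,0,0,0,-1,0,0,0,0,0,0,-1,0,0,0,0,0,0,-1],
)

```text
time: 15.45
tool_pos: [0.5095, 0.1785, 0.123]
ee_rot: [3.141, -0.0, 1.761]
wrist_force: [0.4, -0.3, 0.6]
width: 0.0935
finger_force: 0.0
```

Run:
```python
from h import *
s=snap('wrist'); T=pose(); P=cloud(s); Q=(P-T[:3,3])@T[:3,:3]; print(T[:3,3],robot.get_obs()['joint_positions'])
ok=s['depth']>0
d=np.hypot(P[...,0]-.5106,P[...,1]-.1794); k=P[ok&(d<.012)&(P[...,2]>.155)]; print('knob top z',np.median(k[:,2]),len(k))
m=ok&(d>.014)&(d<.021)&(P[...,2]>.13)&(P[...,2]<.155); print('shoulder z',np.median(P[m][:,2]))
m=ok&(Q[...,2]<-.018)&(Q[...,2]>-.06)&(abs(Q[...,0])<.0125)&(abs(Q[...,1])>.04)&(abs(Q[...,1])<.065)
for sg in(-1,1):
    k=Q[m&(Q[...,1]*sg>0)]; print(len(k),np.sort(k[:,2])[-15:].round(4), np.percentile(abs(k[:,1]),1), np.percentile(k[:,0],[1,99]))
cv2.imwrite('pics/w5.png',cv2.resize(s['image'][140:340,160:400],None,fx=3,fy=3,interpolation=2)[...,::-1])
```

```text
[0.50945891 0.17855361 0.12305268] [2.32009895e-01 8.17405119e-02 1.48548198e+00 7.28370509e-05
 1.57424640e+00 4.20068436e-02]
knob top z 0.16421974655134006 1061
shoulder z 0.14389029862615776
789 [-0.0283 -0.0282 -0.0281 -0.028  -0.028  -0.0279 -0.0278 -0.0277 -0.0276
 -0.0275 -0.0274 -0.0272 -0.0272 -0.0269 -0.0269] 0.04516660722375346 [-0.00714317  0.01078669]
789 [-0.0282 -0.0282 -0.0281 -0.0279 -0.0277 -0.0277 -0.0277 -0.0275 -0.0274
 -0.0273 -0.0273 -0.0273 -0.0272 -0.0269 -0.0269] 0.04765558615116664 [-0.00704164  0.01068059]
```

View pics/w5.png

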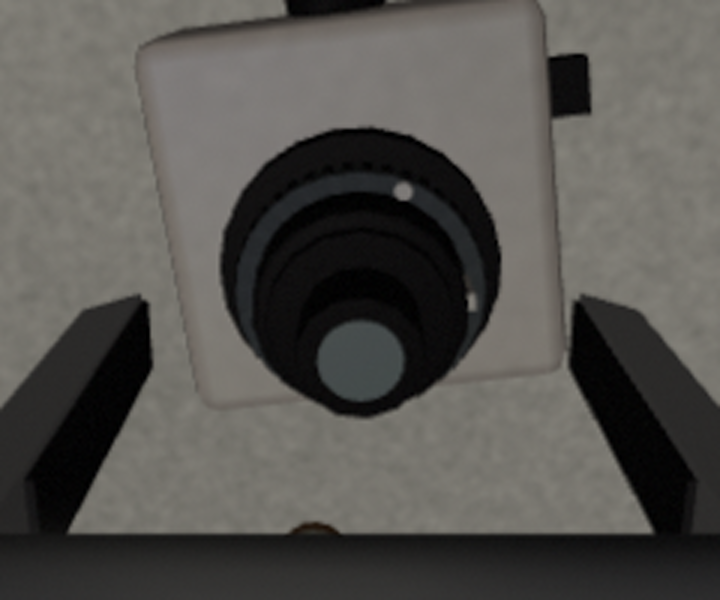

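move_arm(
  deltas=[0,0,0,0,0,1,-1,0,0,0,0,0,2,-1,0,0,0,0,0,2.8,-1,0,0,0,0,0,3.3,-0.9,0,0,0,0,0,3.6,-0.7,0,0,0,0,0,3.6,-0.5,0,0,0,0,0,3.6,-0.4,0,0,0,0,0,3.6,-0.36],
)

```text
time: 16.3
tool_pos: [0.5098, 0.1786, 0.0875]
ee_rot: [3.141, -0.0, 1.761]
wrist_force: [0.2, 0.9, 0.6]
width: 0.0646
finger_force: 0.0
```

move_arm(
  deltas=[0,0,0,0,0,0,-0.36,0,0,0,0,0,0,-0.36,0,0,0,0,0,0,-0.36],
)

```text
time: 16.6
tool_pos: [0.5096, 0.1786, 0.0872]
ee_rot: [3.141, -0.0, 1.761]
wrist_force: [0.7, -0.6, 0.7]
width: 0.0637
finger_force: 0.0
```

move_arm(
  deltas=[0,0,0,0,0,0,-0.34,0,0,0,0,0,0,-0.325,0,0,0,0,0,0,-0.32,0,0,0,0,0,0,-0.32],
)

```text
time: 17.0
tool_pos: [0.5095, 0.1786, 0.087]
ee_rot: [3.141, -0.0, 1.761]
wrist_force: [0.8, 1.0, 0.8]
width: 0.0621
finger_force: 4.4
```

move_arm(
  deltas=[0,0,0,0,0,0,-0.314,0,0,0,0,0,0,-0.314],
)

```text
time: 17.2
tool_pos: [0.5095, 0.1786, 0.087]
ee_rot: [3.141, -0.0, 1.761]
wrist_force: [0.4, 0.9, -0.1]
width: 0.062
finger_force: 8.9
```

move_arm(
  deltas=[0,0,0,0,0,0,-0.309,0,0,0,0,0,0,-0.309],
)

```text
time: 17.4
tool_pos: [0.5095, 0.1786, 0.087]
ee_rot: [3.142, -0.0, 1.761]
wrist_force: [-0.2, 0.3, 0.8]
width: 0.0618
finger_force: 13.2
```

move_arm(
  deltas=[0,0,0,0,0,0,-0.304,0,0,0,0,0,0,-0.304,0,0,0.03,0,0,0,-0.304,0,0,0.08,0,0,0,-0.304,0,0,0.14,0,0,0,-0.304,0,0,0.2,0,0,0,-0.304],
)

```text
time: 18.0
tool_pos: [0.5094, 0.1785, 0.087]
ee_rot: [3.142, 0.0, 1.56]
wrist_force: [-0.4, -0.6, 0.4]
width: 0.0615
finger_force: 17.9
```

Run:
```python
from h import *
o=robot.get_obs(); print(o['wrist_torque'],o['wrist_force'],o['finger_force'],o['ee_rot'])
```

```text
[-0.13519941  0.04953902  0.47836748] [-0.36465847 -0.58247087  0.3871875 ] 17.878700973233208 [3.14154795e+00 2.20112202e-04 1.55996869e+00]
```

move_arm(
  deltas=[0,0,0.06,0,0,0,-0.304,0,0,0.12,0,0,0,-0.304,0,0,0.18,0,0,0,-0.304,0,0,0.24,0,0,0,-0.304,0,0,0.3,0,0,0,-0.304,0,0,0.36,0,0,0,-0.304,0,0,0.42,0,0,0,-0.304,0,0,0.48,0,0,0,-0.304],
)

```text
time: 18.8
tool_pos: [0.5094, 0.1786, 0.087]
ee_rot: [3.141, 0.0, 1.08]
wrist_force: [0.0, -0.6, -0.0]
width: 0.062
finger_force: 17.9
```

move_arm(
  deltas=[0,0,0.06,0,0,0,-0.304,0,0,0.12,0,0,0,-0.304,0,0,0.18,0,0,0,-0.304,0,0,0.24,0,0,0,-0.304,0,0,0.28,0,0,0,-0.304],
)

```text
time: 19.3
tool_pos: [0.5094, 0.1786, 0.087]
ee_rot: [3.141, 0.0, 0.8]
wrist_force: [0.4, -0.5, -0.3]
width: 0.0619
finger_force: 17.9
```

Run:
```python
from h import *
o=robot.get_obs(); print(o['wrist_torque'],o['wrist_force'],o['finger_force'],o['ee_rot'])
s=snap('wrist')
cv2.imwrite('pics/w6.png',cv2.resize(s['image'][170:290,190:370],None,fx=4,fy=4,interpolation=2)[...,::-1])
```

```text
[-0.16596074  0.15295895  0.53224987] [ 0.40097584 -0.49043243 -0.3432744 ] 17.878345297649503 [3.14149255e+00 1.19907921e-04 8.00466152e-01]
```

View pics/w6.png

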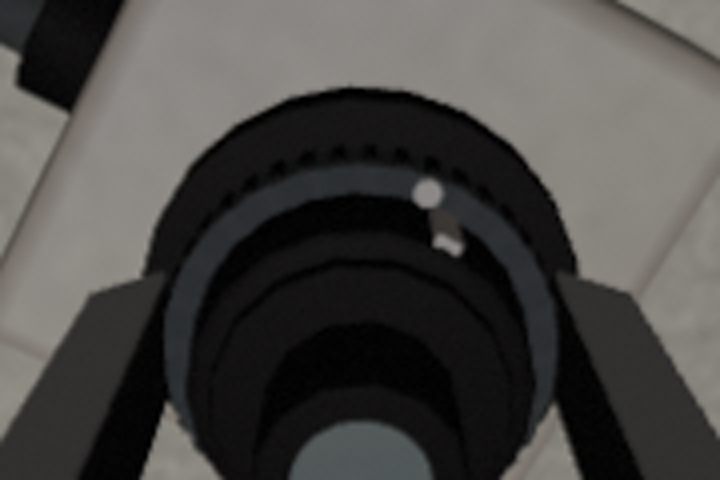

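move_arm(
  deltas=[0,0,0.04,0,0,0,-0.304,0,0,0.08,0,0,0,-0.304,0,0,0.12,0,0,0,-0.304],
)

```text
time: 19.65
tool_pos: [0.5093, 0.1786, 0.087]
ee_rot: [-3.142, 0.0, 0.681]
wrist_force: [-0.1, -0.7, 1.0]
width: 0.0618
finger_force: 17.9
```

```bash
python3 -c "
from h import *
o=robot.get_obs(); print(o['wrist_torque'],o['finger_force'],o['ee_rot'])"
```

```text
[-0.08709673  0.15777634  0.47724491] 17.87769346847199 [-3.14157238e+00  1.18766413e-04  6.81247779e-01]
```

move_arm(
  deltas=[0,0,0.03,0,0,0,-0.304,0,0,0.06,0,0,0,-0.304,0,0,0.09,0,0,0,-0.304],
)

```text
time: 19.95
tool_pos: [0.5096, 0.1788, 0.0871]
ee_rot: [3.142, -0.0, 0.591]
wrist_force: [0.9, 1.0, 0.7]
width: 0.0616
finger_force: 17.2
```

```bash
python3 -c "
from h import *
o=robot.get_obs(); print(o['wrist_torque'],o['finger_force'],o['ee_rot'])"
```

```text
[-0.0127198   0.0495412   0.84637429] 17.157012846000725 [ 3.14150996e+00 -4.86116158e-04  5.91150520e-01]
```

move_arm(
  deltas=[0,0,0,0,0,0,-0.33,0,0,0,0,0,0,-0.5,0,0,0,0,0,0,-0.8,0,0,0,0,0,0,-1,0,0,0,0,0,0,-1,0,0,0,0,0,0,-1],
)

```text
time: 20.55
tool_pos: [0.5095, 0.1785, 0.087]
ee_rot: [-3.142, -0.0, 0.591]
wrist_force: [-0.2, -0.4, 0.2]
width: 0.0933
finger_force: 0.0
```

move_arm(
  deltas=[0,0,0,0,0,-1,-1,0,0,0,0,0,-3,-1,0,0,0,0,0,-6,-1,0,0,0,0,0,-9,-1,0,0,0,0,0,-9,-1,0,0,0,0,0,-9,-1],
)

```text
time: 21.15
tool_pos: [0.51, 0.1787, 0.1782]
ee_rot: [3.141, -0.002, 0.591]
wrist_force: [-0.5, 0.9, -0.9]
width: 0.0941
finger_force: 0.0
```

Run:
```python
from h import *
s=snap('wrist'); P=cloud(s); d=np.hypot(P[...,0]-.5100,P[...,1]-.1790); ok=s['depth']>0
print('knob top',np.median(P[ok&(d<.012)&(P[...,2]>.15)][:,2]), robot.get_obs()['wrist_force'])
m=((s['image'].min(-1)>90)&ok&(P[...,2]>.112)&(P[...,2]<.145)&(d>.024)&(d<.034)).astype(np.uint8)
k,l,st,ce=cv2.connectedComponentsWithStats(m)
for i in range(1,k): p=P[l==i].mean(0); print(st[i,4],ce[i],p,np.degrees(np.arctan2(p[1]-.179,p[0]-.51)))
cv2.imwrite('pics/w7.png',cv2.resize(s['image'][130:290,160:400],None,fx=3,fy=3,interpolation=2)[...,::-1])
```

```text
knob top 0.16410334330100362 [ 0.10999483 -0.46065798 -1.13618803]
13 [288.07692308 188.23076923] [0.53795867 0.18855793 0.12693872] 18.87346632143457
8 [287.5  193.75] [0.53549946 0.18792429 0.13940317] 19.288991592736394
1 [269. 247.] [0.48009292 0.17128144 0.1257591 ] -165.52861548904232
```

View pics/w7.png

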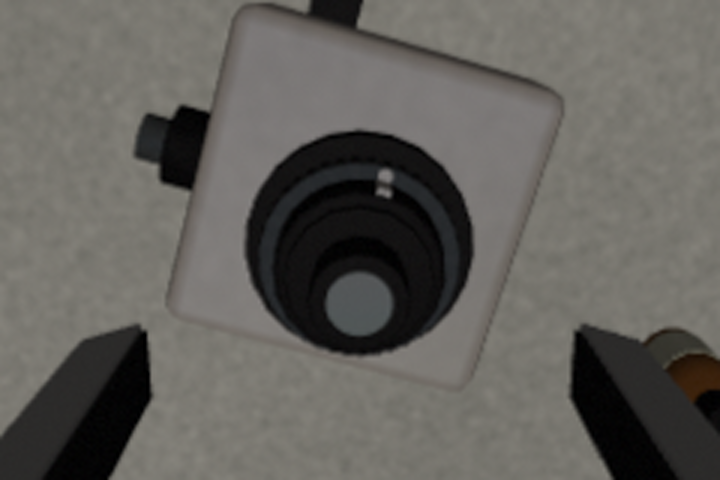

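The dot at crop (385,174) lines up with the collar line at (384,188), about 19° each. The cell is home and the gripper is clear, so I'm handing in.

```bash
python3 -c "
from bench import robot
print(robot.close_job())"
```

```text
the job is handed in; nothing more can be done
None
```

The short-round-knob cell is fully home in the port and locked, with the ring turned to its stop at about 18 N per finger and released. The job was handed in at about 21 s, and the real fingertips sit about 27 mm behind the reported TCP, which I measured and allowed for.

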